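Show the longest transformer to the inspection camera, with a scale pin in the picture

TASK

First stand the taller of the two gauge pins upright and fully home in the socket at the front of the inspection camera's stand, to give the picture its scale, and let go of it. Then take the longest transformer off the foam board and hold it still in the air in front of the lens: its middle on the camera's line of sight, 130 mm from the lens, one of its small end faces looking squarely into the lens and its top side up as the tilted camera sees it. Finish while holding it there; do not shift the camera, and leave the short pin and the other transformers where they are.

Things in the scene. Friction and masses are not known exactly. Their poses are not given: they have to be found in the camera images.
- lens (a point): centre of the dark front glass of the camera's lens, 230 to 255 mm above the worktop; the head is a grey box 36 x 42 x 40 mm with a barrel 38 mm across, on a stiff friction hinge (do not push it). The lens looks along this frame's -x axis, roughly towards the robot and 7 to 30 degrees down (the tilt differs); z is the picture's up, y its side
- camera_stand: fixed stand of the camera: aluminium base plate 195 x 86 x 12 mm, column 18 mm thick standing 188 mm behind the socket (towards +x of this frame) up to 302 mm height, origin on the worktop; the front with the socket looks to its -x. The camera head hangs from a hinge on the column at 265 mm, its lens about 120 mm behind the socket
- socket (a point): centre of the mouth of the socket: a 12 mm round hole, 24 mm deep with a closed floor, chamfered 1.5 mm, in a dark 40 x 40 mm steel block 30 mm high at the front of the stand; the mouth is at 30 mm above the worktop, z up
- tall_pin: the taller gauge pin: steel gauge pin standing upright in a hole of the wooden pin block, 90 mm high in all: a round shank 10 mm across and on top a round head 16 mm across and 14 mm high; it stands 24 mm deep in its hole. Origin at the centre of its foot (6 mm above the worktop while in the block), z up along it
- tall_pin_tip (a point): centre of the tall pin's foot; the same point as its origin
- short_pin: the shorter gauge pin, not to be used: steel gauge pin standing upright in a hole of the wooden pin block, 60 mm high in all: a round shank 10 mm across and on top a round head 16 mm across and 14 mm high; it stands 24 mm deep in its hole. Origin at the centre of its foot (6 mm above the worktop while in the block), z up along it
- pin_block: fixed light wooden block 96 x 40 x 30 mm with two 12 mm holes, 24 mm deep, 28 mm either side of its centre along its x; origin at the centre of its underside. Which pin stands in which hole differs
- board: fixed white foam board 212 x 308 x 28 mm lying on the worktop, origin at the centre of its underside, y along its length; the four transformers stand on it, 28 mm above the worktop, in differing places
- transformer_long: the transformer to show, the longest of the four: yellow-taped transformer on its black bobbin, standing on the foam board, 35 x 81 x 38 mm with its terminals, its solid body 32 x 68 x 37 mm, 0.2 to 0.35 kg; the two long sides, 32 mm apart, are flat for gripping and the small end faces lie along +y and -y; origin at the centre of its underside, y along its length, x across, z up
- long_centre (a point): middle of the longest transformer's body, 18.5 mm above its underside; same axes as the transformer
- transformer_mid: yellow-taped transformer on its black bobbin, standing on the foam board, 29 x 65 x 29 mm; origin at the centre of its underside, y along its length, x across, z up
- transformer_small: yellow-taped transformer on its black bobbin, standing on the foam board, 31 x 43 x 29 mm; origin at the centre of its underside, y along its length, x across, z up
- transformer_tiny: yellow-taped transformer on its black bobbin, standing on the foam board, 29 x 44 x 26 mm; origin at the centre of its underside, y along its length, x across, z up

How it is judged:
On the way, in this order (a step that is already met when the one before it is completed fails the run):
1. the tall pin stands fully home in the socket and is let go (horizontal distance between tall_pin_tip and socket below 0.005 m and z of tall_pin in the frame of socket below -0.021 m and angle between tall_pin's own z axis and vertical below 0.15 rad and contact force between tall_pin and the fingers below 0.1 N), for 0.2 s.
2. the longest transformer is lifted clear of the board, the pin still standing home (horizontal distance between tall_pin_tip and socket below 0.005 m and z of tall_pin in the frame of socket below -0.021 m and angle between tall_pin's own z axis and vertical below 0.15 rad and height (world z) of transformer_long above 0.06 m and contact force between transformer_long and the fingers above 1 N and contact force between transformer_long and board below 0.1 N), for 0.2 s.
At the end, for the whole second after the job is handed in: Tall pin upright in the socket, at least 21 mm deep, let go; the fingers alone hold the longest transformer still, its middle 115 to 145 mm before the lens and within 15 mm of the line of sight, its length along that line and its top along the picture's up, each within 0.2 rad (all of step 1 and contact force between transformer_long and the fingers above 1 N and x of long_centre in the frame of lens between -0.145 and -0.115 m and y of long_centre in the frame of lens between -0.015 and 0.015 m and z of long_centre in the frame of lens between -0.015 and 0.015 m and angle between the y axis of transformer_long and the x axis of lens, either way round below 0.2 rad and angle between the z axis of transformer_long and the z axis of lens, either way round below 0.2 rad and angle between transformer_long's own z axis and vertical below 1.2 rad and linear speed of transformer_long below 0.02 m/s and angular speed of transformer_long below 0.2 rad/s and height (world z) of long_centre above 0.13 m and contact force between transformer_long and camera_stand below 0.1 N and contact force between transformer_long and tall_pin below 0.1 N); the arm keeps its last pose, push and grip.
It fails at once if the camera is shifted (its lens moves by more than 5 mm) (distance of lens from where it was at the start of the episode above 0.005 m).
It fails at once if the short pin is moved by more than 15 mm (distance of short_pin from where it was at the start of the episode above 0.015 m).
It fails at once if another transformer is moved by more than 20 mm (distance of any of transformer_mid, transformer_small, transformer_tiny from where it was at the start of the episode above 0.02 m).
It also fails if it takes over 51 s, if anything falls off the work surface, if the arm or the gripper's body presses on something with over 40 N, if the wrist force passes 120 N, or if a joint passes its speed limit or range.

ROBOT

A 6-joint arm with a two-finger parallel gripper is mounted at the origin on a cart in front of the work surface, level with it; the furniture and walls round the work are solid. World frame = base frame: x ahead of the robot, y to its left, z up, the work surface at z = 0. Lengths are in m, angles in rad, forces in N, time in s.
With the tool pointing down it reaches from about 0.375 to 0.825 m from the base axis. Payload 5.5 kg.
Tool frame: the origin (TCP) lies midway between the tips of the shut fingers; the grasp point (between the pads) lies 19 mm behind it (r.pinch_z is the distance from the TCP to the grasp point, in m); z points along the fingers, y is the line along which they close (so a half turn about z gives the same grasp; the last joint's range is limited). The gripper opens to 85 mm and grips with 20 to 120 N. Pads are 22 mm wide; open, the fingers measure 114 mm over their backs; the gripper's body (76 mm by 85 mm) begins 54 mm behind the grasp point. The pads swing forward as they close: fully open they stand 13 mm farther back than shut.
Start: joints at [-1.191, 0.314, -0.047, 1.21, 0, 1.571], TCP at [0.222, -0.557, 0.231] pointing down, gripper open.
Joint ranges: [-2.67, 2.67], [-0.69, 1.73], [-1.03, 1.25], [-2.08, 2.16], [-1.42, 1.45], [-3.14, 3.14]. Speed limits (rad/s): [2.39, 2.39, 3.01, 3.14, 3.14, 3.14].

INTERFACE

Orientations are given as a 3x3 rotation matrix whose columns are the frame's x, y, z axes.
In Python, from rig import r, grab_frame, camera_info, order, silhouettes gives the robot as it stands.
- The arm moves only by the tool move_arm, never from a script. Its argument "steps" is a list that holds one entry, the list of rows, each a list of 5 numbers: the closure, from -1 (fully open) to 1 (shut), then the shift along the world's x, y, z in cm, then the turn about the world's z in degrees. A call has 1 to 5 rows; each row shifts and turns the commanded pose from where the row before left it; what a row does not reach is not made up. A row lasts 1/10 s, in which the tool goes at most 50 mm and 8.59 degrees, less where a joint would pass 70% of its speed; a pose out of reach is approached as far as the arm can. A call with a gripper value outside its range is refused whole. The fingers move at their own pace and stop on an object; the grip force is fixed at half the most. Time passes only in rows, so rows that do not move let the fingers close. It gives the time, the measured TCP pose, the force, the opening and the grip force at its end, in the units of the state.
- r.state(): the state, without advancing time (a new reading comes with each control period).
- grab_frame(name): name is "side" or "top"; returns the picture (420x560x3 uint8, red, green, blue); there is no depth.
- camera_info(name): a dict with "vertical_fov" (degrees; the focal length in pixels is half the picture's height over the tangent of half this angle, whatever the lens; pixels are square), "cx", "cy" (the principal point, pixels), "distortion" ([k1, k2, p1, p2, k3] as OpenCV has them; the pictures are not rectified), "T" (4x4, takes a point from camera to world coordinates). Camera axes: x right, y up, looking along -z (the intrinsics and any distortion apply to the point x, -y, -z); pixel columns grow to the right and rows downward; lengths in m; the calibration is good to about 2 mm. A picture is of the moment at which its call begins. camera_info takes no time and is no camera call.
- order.hand_in(): hands the job in; it is judged then, once.
Trained networks look in the newest picture that a camera, given by its name, has taken for a name from the list of things; names that differ only in an ending like _2 or _b are one class to them, and where a whole thing is asked for, a point or a joint stands for the part that bears it (a point fixed in the world has none). Each returns a list of dicts, best first, with "score" (0 to 1); they miss things now and then, are a little off and sometimes report something else, mostly with a low value. They report only what shows in the picture. A call takes as long as a camera call.
- silhouettes(query, camera): "mask" (420x560 bool, what is visible of it) and "position" ([column, row] in pixels, amid what is visible of it).
The state is a dict: "clock": time; "joint_pos": joint angles; "qd": joint speeds; "effort": joint torques, N m; "tcp_pos": TCP position; "tcp_rot": TCP orientation; "force": force on the tool from outside, world axes, zero at the start; "wrist_torque": the same for the moment, N m; "finger_gap": finger opening in m; "grasp_force": force on a finger pad.
Only numpy, scipy, OpenCV 4.12 (cv2) and the standard library are available. Lean on these libraries where they do the work, as an engineer would, in place of code of your own. Each camera call takes 0.05 s, during which the arm holds its last target. There are 200 camera calls.

## Working session

There is one attempt and no reset: what is moved stays moved. The work goes in short steps, Python scripts to look and compute and a tool call to move; the robot and the scene stay as the last step left them, time stands still between calls to the robot, and variables do not carry over. Pictures are saved under pics/ and viewed, at most 10 in all, crops included, and the job is handed in when it is done.

Besides the shell and the picture viewer there is one more tool, called after "Call:" in YAML: its name, and indented under it one key for each argument. move_arm: Moves the arm, as the interface text tells. Its arguments: {"type":"object","properties":{"steps":{"type":"array"}},"required":["steps"]}

```bash
ls; mkdir -p pics; cat > h.py <<'E'
import numpy as np, cv2
from rig import r, grab_frame, camera_info, order, silhouettes
def K(n):
    i=camera_info(n); f=210/np.tan(np.radians(i["vertical_fov"])/2)
    T=np.array(i["T"]); return np.array([[f,0,i["cx"]],[0,f,i["cy"]],[0,0,1]]),np.array(i["distortion"],float),T
def ray(n,uv):
    k,d,T=K(n); p=cv2.undistortPoints(np.array(uv,float).reshape(-1,1,2),k,d).reshape(-1,2)
    v=np.c_[p[:,0],-p[:,1],-np.ones(len(p))]@T[:3,:3].T
    return T[:3,3],v
def onz(n,uv,z):
    o,v=ray(n,uv); return o+v*((z-o[2])/v[:,2])[:,None]
def proj(n,P):
    k,d,T=K(n); c=(np.atleast_2d(P)-T[:3,3])@T[:3,:3]*[1,-1,-1]
    return cv2.projectPoints(c,np.zeros(3),np.zeros(3),k,d)[0].reshape(-1,2)
def snap(n,name):
    im=grab_frame(n); cv2.imwrite(f"pics/{name}.png",im[:,:,::-1]); return im
E
python3 - <<'E'
from h import *
a=snap("side","s0");b=snap("top","t0")
cv2.imwrite("pics/both0.png",cv2.resize(np.vstack([a,b])[:,:,::-1],None,fx=.714,fy=.714,interpolation=cv2.INTER_AREA))
for n in("side","top"):
    k,d,T=K(n);print(n,k.round(1).tolist(),d,T.round(3).tolist())
print(r.state(), r.pinch_z)
import pickle
M={}
for n in("top","side"):
  for q in("camera_stand","tall_pin","short_pin","transformer_long","transformer_mid","board","pin_block","lens"):
    s=silhouettes(q,n); M[n,q]=s
    print(n,q,[(round(x["score"],2),np.round(x["position"]).tolist(),int(x["mask"].sum())) for x in s[:3]])
pickle.dump(M,open("M.pkl","wb"))
E
```

```text
pics
side [[441.4, 0.0, 285.3], [0.0, 441.4, 206.9], [0.0, 0.0, 1.0]] [0.02437975 0.         0.         0.         0.        ] [[-0.997, 0.04, -0.065, 0.453], [-0.075, -0.361, 0.929, 1.03], [0.013, 0.932, 0.363, 0.556], [0.0, 0.0, 0.0, 1.0]]
top [[419.9, 0.0, 278.2], [0.0, 419.9, 208.4], [0.0, 0.0, 1.0]] [0.02987787 0.         0.         0.         0.        ] [[0.012, 0.981, -0.193, 0.31], [-1.0, 0.016, 0.017, 0.015], [0.02, 0.193, 0.981, 1.262], [0.0, 0.0, 0.0, 1.0]]
{'clock': 0.1, 'joint_pos': array([-1.19099021e+00,  3.14134750e-01, -4.79592711e-02,  1.21021871e+00,
        2.06347317e-05,  1.57078443e+00]), 'qd': array([ 0.00186627, -0.00188508,  0.00267637,  0.00073494,  0.00062965,
        0.00175159]), 'effort': array([ 4.85409273e-04, -5.40766239e+01,  3.40540659e+01,  1.12087611e-02,
       -2.87894602e-05,  4.92850432e-06]), 'tcp_pos': array([ 0.22225867, -0.55675864,  0.2305418 ]), 'tcp_rot': array([[ 9.28732136e-01,  3.70751029e-01, -5.43027342e-04],
       [ 3.70751426e-01, -9.28731056e-01,  1.41598826e-03],
       [ 2.06527481e-05, -1.51640197e-03, -9.99998850e-01]]), 
[... 272 characters left out ...]
 []
top short_pin []
top transformer_long [(0.53, [231.0, 229.0], 283)]
top transformer_mid [(0.47, [163.0, 207.0], 186)]
top board [(0.95, [197.0, 219.0], 6862), (0.41, [386.0, 197.0], 2544)]
top pin_block [(0.72, [298.0, 232.0], 401), (0.48, [199.0, 220.0], 6606)]
top lens [(0.76, [423.0, 169.0], 457)]
side camera_stand [(0.55, [265.0, 203.0], 1474), (0.37, [298.0, 275.0], 444)]
side tall_pin [(0.42, [314.0, 227.0], 85)]
side short_pin [(0.63, [292.0, 230.0], 48)]
side transformer_long [(0.66, [298.0, 272.0], 406)]
side transformer_mid [(0.94, [259.0, 327.0], 398)]
side board [(0.71, [284.0, 321.0], 8703)]
side pin_block [(0.43, [296.0, 271.0], 407)]
side lens [(0.71, [266.0, 130.0], 301)]
```

View pics/both0.png

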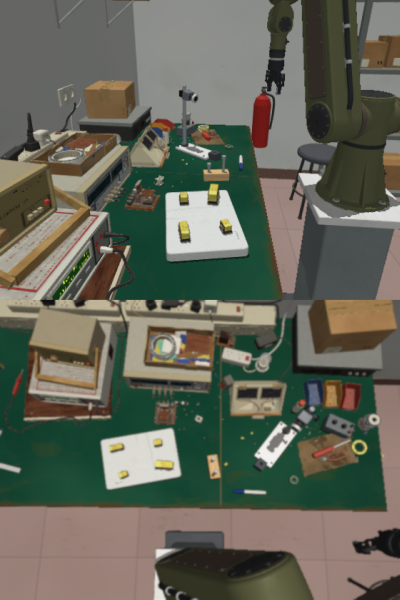

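```bash
python3 - <<'E'
import cv2,numpy as np
b=cv2.imread("pics/t0.png")[120:300,100:480];cv2.imwrite("pics/t0c.png",cv2.resize(b,None,fx=2.1,fy=2.1,interpolation=cv2.INTER_CUBIC))
b=cv2.imread("pics/s0.png")[90:390,180:430];cv2.imwrite("pics/s0c.png",cv2.resize(b,None,fx=2,fy=2,interpolation=cv2.INTER_CUBIC))
E
```

```text
(no output)
```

View pics/t0c.png

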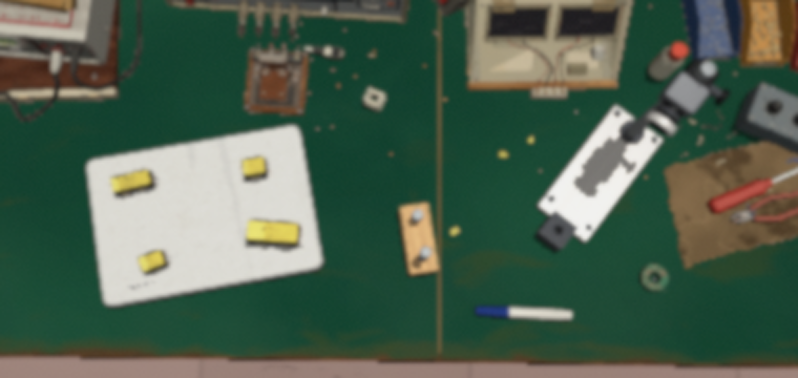

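View pics/s0c.png

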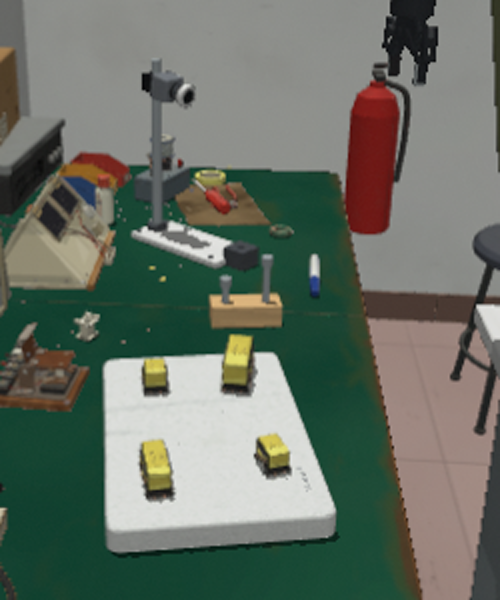

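```bash
python3 - <<'E'
from h import *
def crop(f,x0,y0,w,h,s):
    c=cv2.resize(cv2.imread(f)[y0:y0+h,x0:x0+w],None,fx=s,fy=s,interpolation=cv2.INTER_CUBIC)
    for u in range((x0+9)//10*10,x0+w,10):
        cv2.line(c,(int((u-x0+.5)*s),0),(int((u-x0+.5)*s),6),(0,0,255),1); cv2.putText(c,str(u),(int((u-x0)*s)+2,16),0,.35,(0,0,255),1)
    for v in range((y0+9)//10*10,y0+h,10):
        cv2.line(c,(0,int((v-y0+.5)*s)),(6,int((v-y0+.5)*s)),(0,0,255),1); cv2.putText(c,str(v),(8,int((v-y0+.5)*s)+4),0,.35,(0,0,255),1)
    return c
a=crop("pics/t0.png",350,140,100,100,4);b=crop("pics/s0.png",240,110,80,120,5)
o=np.zeros((600,800,3),np.uint8);o[:400,:400]=a;o[:600,400:800]=b[:600,:400]
cv2.imwrite("pics/z.png",o)
E
```

```text
(no output)
```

View pics/z.png

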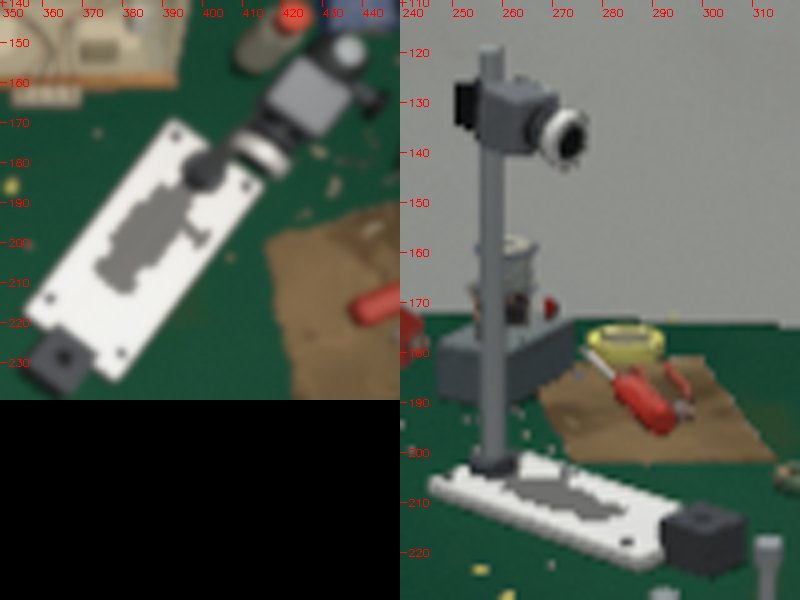

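```bash
cat > fit.py <<'E'
from h import *
from scipy.optimize import least_squares
import pickle
tri=lambda a,b:least_squares(lambda P:np.r_[(proj("top",P)-a).ravel(),(proj("side",P)-b).ravel()],[.5,-.1,.1])
so=onz("top",[365.3,228.5],.03)[0]; ss=onz("side",[300.1,213.1],.03)[0]
print("socket top/side",so.round(4),ss.round(4))
c=onz("top",[[392.5,169.5],[415.7,186],[378.7,235],[355.5,216.5]],.012);print("corners",c.round(4).tolist())
print("lengths",[round(float(np.linalg.norm(c[i]-c[(i+1)%4])),4) for i in range(4)])
print("yaws",[np.degrees(np.arctan2(*v[[1,0]])).round(2) for v in (c[0]-c[3],c[1]-c[2],(c[0]+c[1]-c[2]-c[3]))])
col=onz("top",[437,152],.302)[0];cs=onz("side",[258,119.5],.302)[0];print("column top",col.round(4),cs.round(4),np.linalg.norm((col-so)[:2]),np.degrees(np.arctan2(*(col-so)[[1,0]])))
l=tri([414,179],[273.7,136.9]);print("lens",l.x.round(4),l.fun.round(2),np.linalg.norm((l.x-so)[:2]),np.degrees(np.arctan2(*(l.x-so)[[1,0]])))
k,d,T=K("top");k2,d2,T2=K("side")
M=pickle.load(open("M.pkl","rb"))
E
cat > crop.py <<'E'
from h import *
def crop(f,x0,y0,w,h,s):
    c=cv2.resize(cv2.imread(f)[y0:y0+h,x0:x0+w],None,fx=s,fy=s,interpolation=cv2.INTER_CUBIC)
    for u in range((x0+9)//10*10,x0+w,10):
        cv2.line(c,(int((u-x0+.5)*s),0),(int((u-x0+.5)*s),6),(0,0,255),1); cv2.putText(c,str(u),(int((u-x0)*s)+2,16),0,.35,(0,0,255),1)
    for v in range((y0+9)//10*10,y0+h,10):
        cv2.line(c,(0,int((v-y0+.5)*s)),(6,int((v-y0+.5)*s)),(0,0,255),1); cv2.putText(c,str(v),(8,int((v-y0+.5)*s)+4),0,.35,(0,0,255),1)
    return c
E
python3 fit.py
python3 - <<'E'
from crop import *
o=np.zeros((600,800,3),np.uint8)
a=crop("pics/t0.png",140,185,165,75,4);o[:300,:660]=a
b=crop("pics/s0.png",280,205,60,70,4);o[310:590,:240]=b
b=crop("pics/s0.png",245,255,120,70,4);o[310:590,250:730]=b
cv2.imwrite("pics/z2.png",o)
E
```

```text
socket top/side [ 0.4962 -0.2666  0.03  ] [ 0.4964 -0.2656  0.03  ]
corners [[0.6851, -0.3603, 0.012], [0.6335, -0.4297, 0.012], [0.4798, -0.3105, 0.012], [0.5352, -0.242, 0.012]]
lengths [0.0865, 0.1945, 0.0881, 0.191]
yaws [np.float64(-38.28), np.float64(-37.78), np.float64(-38.03)]
column top [ 0.6434 -0.382   0.302 ] [ 0.6427 -0.3746  0.302 ] 0.18704507337828438 -38.05959580121381
lens [ 0.5886 -0.34    0.255 ] [-0.   -0.04  0.05  0.01] 0.11800610606340353 -38.44450489762539
```

View pics/z2.png

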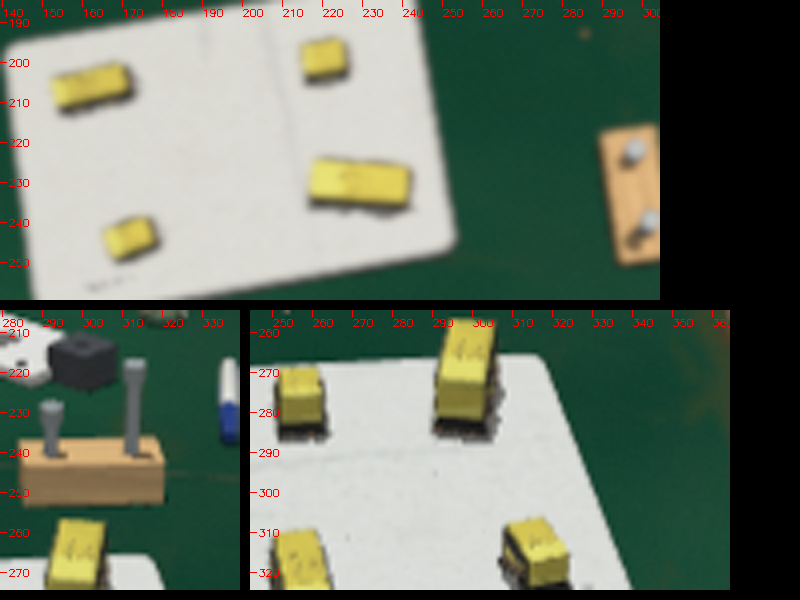

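```bash
python3 - <<'E'
from fit import *
print()
for n,a,b,z in(("tall",[301.3,240],[313.2,217.8],.096),("short",[297.3,222],[292.5,228.2],.066)):
    t=tri(a,b);print(n,t.x.round(4),t.fun.round(1),"onz",onz("top",a,z)[0].round(4),onz("side",b,z)[0].round(4))
print("tall shank at block top, side",onz("side",[312.5,240.7],.03)[0].round(4),"short",onz("side",[292.6,240.5],.03)[0].round(4))
# side block top face corners
bc=onz("side",[[284.5,239.5],[317,238.5],[320.5,244],[284.8,245.0]],.03);print("block",bc.round(4).tolist())
tc=onz("top",(np.array([[310,158],[412,165],[407,205],[310,201]])/4+[139.6,184.6]),.065);print("long corners",tc.round(4).tolist(),tc.mean(0).round(4))
e=(tc[1]+tc[2]-tc[0]-tc[3])/2;print("len",np.linalg.norm(e),"yaw",np.degrees(np.arctan2(e[1],e[0])))
e=(tc[0]+tc[1]-tc[2]-tc[3])/2;print("wid",np.linalg.norm(e),"yaw",np.degrees(np.arctan2(e[1],e[0])))
sc=onz("side",(np.array([[455,320],[495,320],[490,368],[443,363]])-[250,310])/4+[244.6,254.6],.065);print("side corners",sc.round(4).tolist(),sc.mean(0).round(4))
m=tri([427,163.7],[263.1,126.7]);print("head top",m.x.round(4),m.fun.round(1),np.linalg.norm((m.x-l.x)[:2]))
E
```

```text
socket top/side [ 0.4962 -0.2666  0.03  ] [ 0.4964 -0.2656  0.03  ]
corners [[0.6851, -0.3603, 0.012], [0.6335, -0.4297, 0.012], [0.4798, -0.3105, 0.012], [0.5352, -0.242, 0.012]]
lengths [0.0865, 0.1945, 0.0881, 0.191]
yaws [np.float64(-38.28), np.float64(-37.78), np.float64(-38.03)]
column top [ 0.6434 -0.382   0.302 ] [ 0.6427 -0.3746  0.302 ] 0.18704507337828438 -38.05959580121381
lens [ 0.5886 -0.34    0.255 ] [-0.   -0.04  0.05  0.01] 0.11800610606340353 -38.44450489762539

tall [ 0.4527 -0.0716  0.0963] [ 0.  -0.6  0.6  0.1] onz [ 0.4509 -0.0715  0.096 ] [ 0.4543 -0.0729  0.096 ]
short [ 0.5078 -0.062   0.0673] [ 0.  -0.5  0.5  0.1] onz [ 0.5066 -0.0621  0.066 ] [ 0.5093 -0.0655  0.066 ]
tall shank at block top, side [ 0.4537 -0.0679  0.03  ] short [ 0.5082 -0.0636  0.03  ]
block [[0.5308, -0.0676, 0.03], [0.4415, -0.0833, 0.03], [0.4318, -0.0496, 0.03], [0.5274, -0.0336, 0.03]]
long corners [[0.4971, 0.1687, 0.065], [0.4931, 0.0954, 0.065], [0.4641, 0.0981, 0.065], [0.466, 0.1674, 0.065]] [0.4801 0.1324 0.065 ]
len 0.0713479051915978 yaw -92.35161724899135
wid 0.03004689455500516 yaw -1.3985650442599609
side corners [[0.4915, 0.099, 0.065], [0.4678, 0.0966, 0.065], [0.4688, 0.1544, 0.065], [0.4955, 0.1513, 0.065]] [0.4809 0.1253 0.065 ]
head top [ 0.6223 -0.3646  0.2807] [-0.  -0.7  0.9  0.3] 0.041774387541761326
```

Call:
move_arm:
  steps:
    - [[-1,2.1,4.4,-0.5,-3],[-1,2.1,4.4,-0.5,-3],[-1,2.1,4.4,-0.5,-3],[-1,2.1,4.4,-0.5,-3],[-1,2.1,4.4,-0.5,0]]

```text
clock: 1.4
tcp_pos: [0.3279, -0.3356, 0.2063]
tcp_rot: [[0.986, 0.168, 0.001], [0.168, -0.986, -0.0], [0.001, 0.0, -1.0]]
force: [0.6, -0.0, 0.5]
finger_gap: 0.0852
grasp_force: 0.0
```

Call:
move_arm:
  steps:
    - [[-1,2.1,4.4,-0.5,0],[-1,2.1,4.4,-0.5,0],[-1,2.1,4.4,-0.5,0],[-1,2.1,4.4,-0.5,0],[-1,2.1,4.4,-0.5,0]]

```text
clock: 1.9
tcp_pos: [0.4331, -0.1154, 0.1815]
tcp_rot: [[0.986, 0.169, 0.001], [0.169, -0.986, -0.0], [0.001, 0.001, -1.0]]
force: [0.6, -0.4, -0.9]
finger_gap: 0.0856
grasp_force: 0.0
```

Call:
move_arm:
  steps:
    - [[-1,1,2.4,-0.5,0],[-1,0.98,2.11,0,0],[-1,0,0,0,0],[-1,0,0,0,0]]

```text
clock: 2.3
tcp_pos: [0.4522, -0.072, 0.1763]
tcp_rot: [[0.985, 0.171, -0.0], [0.171, -0.985, -0.0], [-0.0, 0.0, -1.0]]
force: [0.1, -0.1, -0.2]
finger_gap: 0.0854
grasp_force: 0.0
```

Call:
move_arm:
  steps:
    - [[-1,0,0,-4.5,0],[-1,0,0,-4.5,0],[-1,0,0,-4.5,0],[0.5,0,0,0,0],[0.5,0,0,0,0]]

```text
clock: 2.8
tcp_pos: [0.4514, -0.0729, 0.0417]
tcp_rot: [[0.986, 0.168, -0.002], [0.168, -0.986, 0.0], [-0.002, -0.0, -1.0]]
force: [0.2, -0.2, 0.1]
finger_gap: 0.0592
grasp_force: 0.0
```

```bash
cat > pinview.py <<'E'
import sys
from crop import *
n=sys.argv[1]; x,y,w,h,s=map(int,sys.argv[2:7]); tag=sys.argv[7]
snap(n,tag); cv2.imwrite(f"pics/{tag}c.png",crop(f"pics/{tag}.png",x,y,w,h,s))
st=r.state();print(st["tcp_pos"].round(4),st["force"].round(1),st["finger_gap"],st["joint_pos"].round(2))
E
python3 pinview.py side 260 180 90 80 6 s1
```

```text
[ 0.4531 -0.073   0.0429] [0.5 0.4 0.6] 0.051950346279180167 [-0.16  0.22 -0.64  0.71 -0.    2.81]
```

View pics/s1c.png

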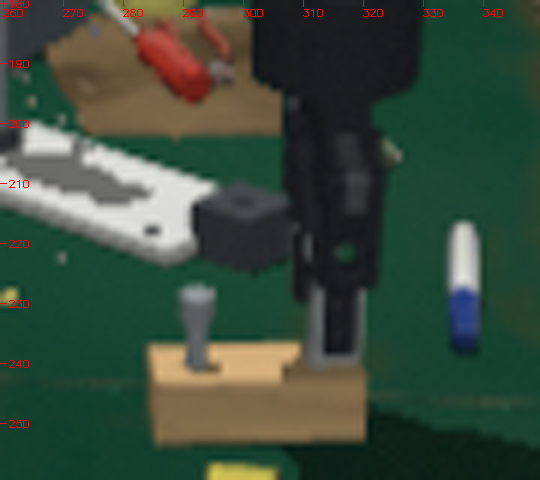

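Call:
move_arm:
  steps:
    - [[1,0,0,0,0],[1,0,0,0,0],[1,0,0,0,0],[1,0,0,0,0],[1,0,0,0,0]]

```text
clock: 3.35
tcp_pos: [0.454, -0.0728, 0.0429]
tcp_rot: [[0.986, 0.17, 0.003], [0.17, -0.986, -0.002], [0.003, 0.002, -1.0]]
force: [0.1, -2.3, 7.9]
finger_gap: 0.0105
grasp_force: 58.2
```

Call:
move_arm:
  steps:
    - [[1,0,0,3,0],[1,0,0,3,0],[1,0,0,1.5,0],[1,0.9,-4,0,0],[1,0.9,-4,0,0]]

```text
clock: 3.85
tcp_pos: [0.4713, -0.1524, 0.1178]
tcp_rot: [[0.985, 0.173, 0.003], [0.173, -0.985, -0.001], [0.002, 0.001, -1.0]]
force: [0.8, -0.2, -0.1]
finger_gap: 0.0104
grasp_force: 58.2
```

Call:
move_arm:
  steps:
    - [[1,0.9,-4,0,0],[1,0.9,-4,0,0],[1,0.6,-3.2,-1,0],[1,0,0,-1,0],[1,0,0,0,0]]

```text
clock: 4.35
tcp_pos: [0.4929, -0.2638, 0.0948]
tcp_rot: [[0.986, 0.168, -0.003], [0.168, -0.986, 0.002], [-0.002, -0.002, -1.0]]
force: [0.3, 0.0, -0.8]
finger_gap: 0.0101
grasp_force: 58.3
```

```bash
python3 - <<'E'
from crop import *
snap("side","s2");snap("top","t2")
st=r.state();print(st["tcp_pos"].round(4),st["force"].round(1),st["finger_gap"],st["joint_pos"].round(2))
o=np.zeros((560,800,3),np.uint8)
o[:560,:400]=crop("pics/s2.png",275,160,50,70,8)
o[:400,400:]=crop("pics/t2.png",340,200,50,50,8)
cv2.imwrite("pics/z3.png",o)
E
```

```text
[ 0.4935 -0.2629  0.0961] [-0.8  0.4 -1.3] 0.00992072683377598 [-0.49  0.33 -0.35  0.9   0.    2.48]
```

View pics/z3.png

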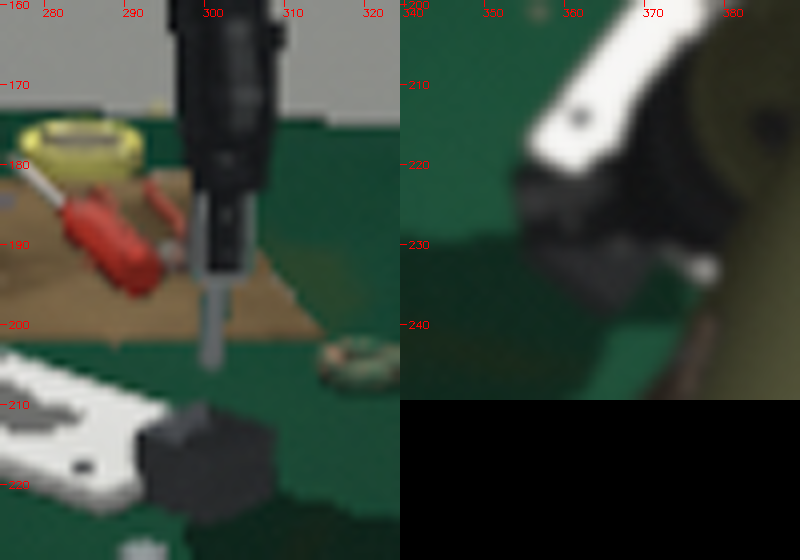

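```bash
python3 - <<'E'
from h import *
S=onz("side",[300.1,213.1],.03)[0]
for z in(.057,.059,.061): print(z,proj("side",[S[0],S[1],z]).round(2),onz("side",[301.0,204.9],z)[0].round(4)-S.round(4))
# shank line: same column check at upper shank
print(proj("side",[.4963,-.266,.075]).round(2))
st=[r.state()["tcp_pos"] for _ in range(1)];print(st)
E
```

```text
0.057 [[300.32 205.15]] [-0.002  -0.0024  0.027 ]
0.059 [[300.34 204.55]] [-0.0022  0.0028  0.029 ]
0.061 [[300.35 203.96]] [-0.0023  0.008   0.031 ]
[[300.52 199.74]]
[array([ 0.49346002, -0.26293719,  0.09605341])]
```

Call:
move_arm:
  steps:
    - [[1,0.2,-0.3,0,0],[1,0,0,-2,0],[1,0,0,-0.6,0],[1,0,0,-0.4,0],[1,0,0,-0.4,0]]

```text
clock: 4.95
tcp_pos: [0.4965, -0.2669, 0.0626]
tcp_rot: [[0.985, 0.17, 0.0], [0.17, -0.985, -0.0], [0.0, 0.0, -1.0]]
force: [-0.1, 0.8, -0.9]
finger_gap: 0.0101
grasp_force: 58.3
```

Call:
move_arm:
  steps:
    - [[1,0,0,-0.4,0],[1,0,0,-0.4,0],[1,0,0,-0.4,0],[1,0,0,-0.4,0],[1,0,0,-0.2,0]]

```text
clock: 5.45
tcp_pos: [0.4961, -0.2671, 0.0439]
tcp_rot: [[0.986, 0.169, -0.0], [0.169, -0.986, 0.0], [-0.0, -0.0, -1.0]]
force: [0.9, 0.7, -0.7]
finger_gap: 0.0103
grasp_force: 58.3
```

Call:
move_arm:
  steps:
    - [[1,0,0,-0.1,0],[1,0,0,-0.1,0],[0.5,0,0,0,0],[-0.5,0,0,0,0],[-1,0,0,0,0]]

```text
clock: 5.95
tcp_pos: [0.4962, -0.2672, 0.0423]
tcp_rot: [[0.986, 0.169, -0.0], [0.169, -0.986, -0.0], [-0.0, 0.0, -1.0]]
force: [-0.1, 0.4, 0.3]
finger_gap: 0.0495
grasp_force: 0.0
```

Call:
move_arm:
  steps:
    - [[-1,0,0,0,0],[-1,0,0,0,0],[-1,0,0,4,0],[-1,0,0,5,0],[-1,-0.5,3,4,8]]

```text
clock: 6.45
tcp_pos: [0.4924, -0.2395, 0.1745]
tcp_rot: [[0.952, 0.305, 0.002], [0.305, -0.952, -0.002], [0.001, 0.003, -1.0]]
force: [1.6, 0.3, 0.1]
finger_gap: 0.0852
grasp_force: 0.0
```

Call:
move_arm:
  steps:
    - [[-1,-0.5,4.8,0,8],[-1,0,4.9,0,8],[-1,0,4.9,0,8],[-1,0,4.9,0,8],[-1,0,0,0,0]]

```text
clock: 6.95
tcp_pos: [0.4858, -0.0373, 0.1723]
tcp_rot: [[0.639, 0.769, 0.0], [0.769, -0.639, 0.002], [0.002, -0.001, -1.0]]
force: [0.8, -0.4, -0.1]
finger_gap: 0.0853
grasp_force: 0.0
```

```bash
python3 - <<'E'
from crop import *
snap("side","s3");snap("top","t3")
st=r.state();print(st["tcp_pos"].round(4),st["force"].round(1),st["finger_gap"],st["joint_pos"].round(2))
o=np.zeros((600,800,3),np.uint8)
o[:600,:300]=crop("pics/s3.png",275,160,50,100,6)
o[:400,300:]=crop("pics/t3.png",315,145,125,100,4)
cv2.imwrite("pics/z4.png",o)
E
```

```text
[ 0.4863 -0.0414  0.1722] [-0.1  0.4  0.4] 0.08520409218932025 [-0.08  0.14 -0.41  1.02 -0.    2.19]
```

View pics/z4.png

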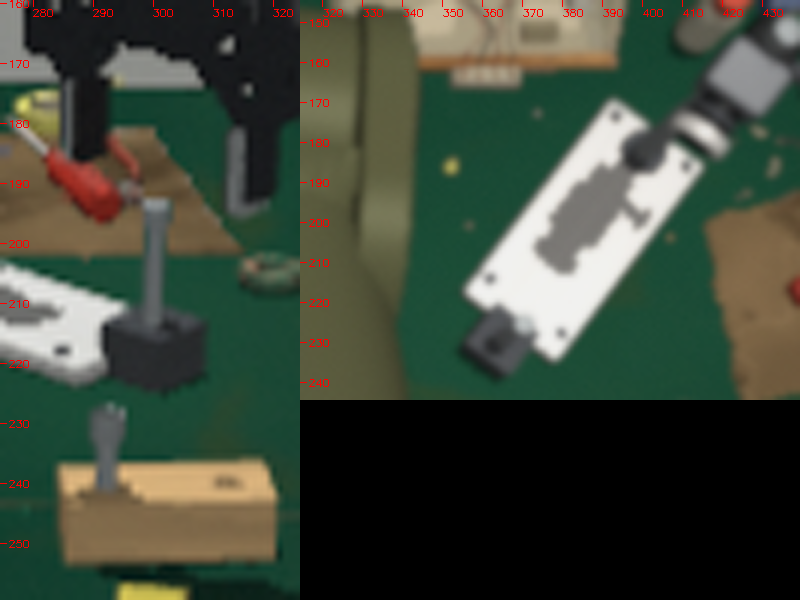

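Call:
move_arm:
  steps:
    - [[-1,-0.15,4.3,0,8],[-1,-0.15,4.3,0,8],[-1,-0.15,4.3,0,8],[-1,-0.1,4.2,0,8],[-1,0,0,0,5.7]]

```text
clock: 7.55
tcp_pos: [0.4814, 0.1313, 0.1721]
tcp_rot: [[0.038, 0.999, 0.001], [0.999, -0.038, 0.001], [0.001, 0.001, -1.0]]
force: [0.3, -0.5, -0.0]
finger_gap: 0.0854
grasp_force: 0.0
```

Call:
move_arm:
  steps:
    - [[-1,0,0,-3,0],[-1,0,0,-3,0],[-1,0,0,0,0]]

```text
clock: 7.85
tcp_pos: [0.4783, 0.1264, 0.1087]
tcp_rot: [[0.047, 0.999, -0.006], [0.999, -0.047, -0.002], [-0.002, -0.006, -1.0]]
force: [-0.6, -0.1, 0.9]
finger_gap: 0.0856
grasp_force: 0.0
```

```bash
python3 - <<'E'
from crop import *
snap("side","s4");snap("top","t4")
st=r.state();print(st["tcp_pos"].round(4),st["tcp_rot"].round(3)[:,1],st["force"].round(1),st["finger_gap"],st["joint_pos"].round(2))
o=np.zeros((600,800,3),np.uint8)
o[:600,:480]=crop("pics/s4.png",250,210,80,100,6)
o[:320,480:]=crop("pics/t4.png",190,190,80,80,4)
cv2.imwrite("pics/z5.png",o)
E
```

```text
[0.4808 0.1274 0.1122] [ 0.999 -0.047 -0.001] [ 0.1 -0.7  0.8] 0.08558712132455522 [ 0.26  0.21 -0.47  0.89 -0.    1.88]
```

View pics/z5.png

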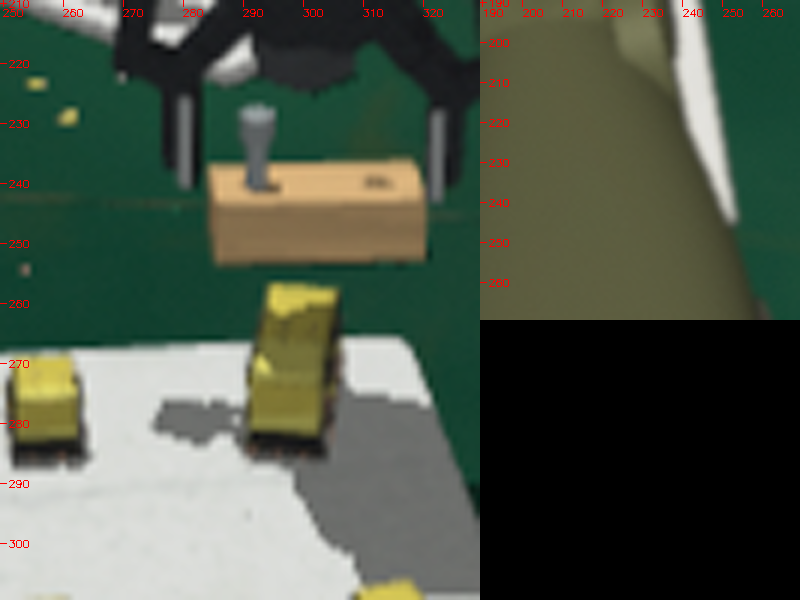

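```bash
python3 - <<'E'
from h import *
c=lambda u,v:[250+u/6-.5,210+v/6-.5]
P=onz("side",[c(267,285),c(338,290),c(330,376),c(257,371)],.065);print(P.round(4).tolist(),P.mean(0).round(4))
for a,b in((0,1),(3,2),(0,3),(1,2)): e=P[a]-P[b];print(np.linalg.norm(e).round(4),np.degrees(np.arctan2(e[1],e[0])).round(1))
st=r.state();print(st["tcp_pos"].round(4))
E
```

```text
[[0.4959, 0.0989, 0.065], [0.4678, 0.1003, 0.065], [0.4686, 0.1682, 0.065], [0.4957, 0.1672, 0.065]] [0.482  0.1336 0.065 ]
0.0281 -2.8
0.0271 -2.2
0.0683 -89.9
0.068 -90.7
[0.4808 0.1274 0.1122]
```

Call:
move_arm:
  steps:
    - [[-1,0,0.5,-3,0],[-1,0,0,-3,0],[-1,0,0,-1.8,0],[-1,0,0,0,0],[0,0,0,0,0]]

```text
clock: 8.45
tcp_pos: [0.482, 0.1335, 0.0356]
tcp_rot: [[0.045, 0.999, 0.001], [0.999, -0.045, 0.0], [0.0, 0.001, -1.0]]
force: [-0.1, 0.0, 1.6]
finger_gap: 0.0732
grasp_force: 0.0
```

Call:
move_arm:
  steps:
    - [[0,0,0,0,0],[1,0,0,0,0],[1,0,0,0,0],[1,0,0,0,0],[1,0,0,0,0]]

```text
clock: 8.95
tcp_pos: [0.4819, 0.1339, 0.0355]
tcp_rot: [[0.044, 0.999, 0.002], [0.999, -0.044, 0.0], [0.001, 0.002, -1.0]]
force: [-1.2, -0.2, 6.9]
finger_gap: 0.0303
grasp_force: 60.3
```

Call:
move_arm:
  steps:
    - [[1,0,0,2,0],[1,0,0,4,0],[1,0,0,4,0],[1,0,0,4.5,0],[1,0,0,4.55,0]]

```text
clock: 9.45
tcp_pos: [0.4798, 0.1335, 0.2261]
tcp_rot: [[0.044, 0.999, -0.001], [0.999, -0.044, -0.0], [-0.0, -0.001, -1.0]]
force: [1.0, -0.1, -3.7]
finger_gap: 0.0303
grasp_force: 60.2
```

Call:
move_arm:
  steps:
    - [[1,0.1,-3,0,6],[1,0.1,-4,0,6],[1,0.1,-4,0,6],[1,0,-4,0,6],[1,0,-4,0,6]]

```text
clock: 9.95
tcp_pos: [0.4831, -0.0577, 0.2246]
tcp_rot: [[-0.465, 0.885, -0.0], [0.885, 0.465, 0.0], [0.0, -0.0, -1.0]]
force: [0.3, 0.4, -2.3]
finger_gap: 0.0301
grasp_force: 60.3
```

Call:
move_arm:
  steps:
    - [[1,0,-4,0,6],[1,0,-4,0,6],[1,0,-4,0,6],[1,0,-2,0,6],[1,0,0,0,0]]

```text
clock: 10.45
tcp_pos: [0.4832, -0.1988, 0.2243]
tcp_rot: [[-0.781, 0.625, -0.001], [0.625, 0.781, -0.001], [0.0, -0.001, -1.0]]
force: [0.6, -0.1, -3.2]
finger_gap: 0.0302
grasp_force: 60.3
```

Call:
move_arm:
  steps:
    - [[1,0.1,-3,0,0.6],[1,0.1,-2,0,0],[1,0.2,-1.2,0.15,0],[1,0,0,0,0],[1,0,0,0,0]]

```text
clock: 10.95
tcp_pos: [0.4877, -0.2574, 0.226]
tcp_rot: [[-0.789, 0.615, -0.0], [0.615, 0.789, 0.001], [0.001, 0.001, -1.0]]
force: [0.0, -0.1, -4.4]
finger_gap: 0.0302
grasp_force: 60.5
```

```bash
python3 - <<'E'
from crop import *
snap("side","s5");snap("top","t5")
st=r.state();print(st["tcp_pos"].round(4),st["tcp_rot"].round(3)[:,1],st["force"].round(1),st["finger_gap"],st["grasp_force"],st["joint_pos"].round(2),st["clock"])
o=np.zeros((600,800,3),np.uint8)
o[:600,:480]=crop("pics/s5.png",240,105,80,100,6)
o[:320,480:]=crop("pics/t5.png",360,150,80,80,4)
cv2.imwrite("pics/z6.png",o)
E
```

```text
[ 0.4877 -0.2572  0.226 ] [0.614 0.789 0.   ] [ 0.6 -0.5 -3.7] 0.03022209301857365 60.4633355140686 [-0.49  0.22 -0.18  1.17  0.    0.18] 11.05
```

View pics/z6.png

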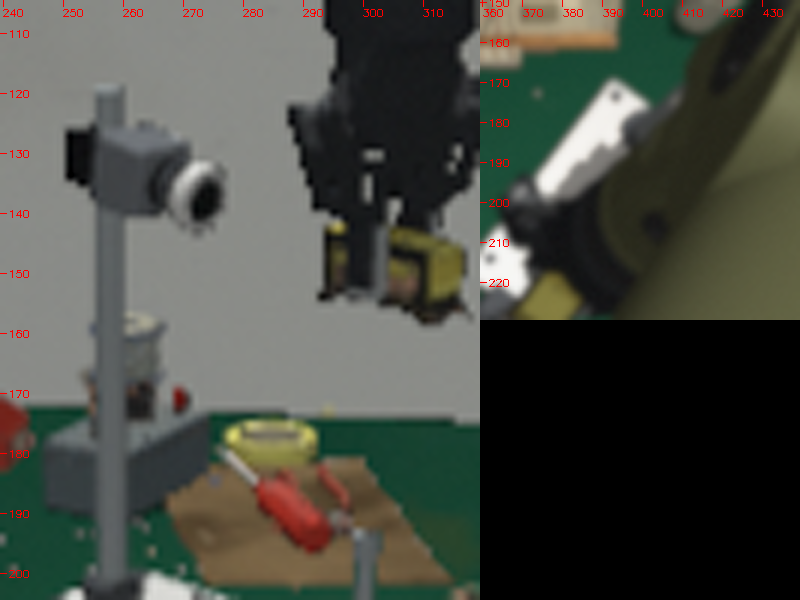

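```bash
cat > tilt.py <<'E'
from h import *
import pickle
from scipy.optimize import minimize
M=pickle.load(open("M.pkl","rb")); V=("side","top")
mk={n:M[n,"lens"][0]["mask"] for n in V}
for n in V:
    ys,xs=np.nonzero(mk[n]);print(n,xs.min(),xs.max(),ys.min(),ys.max())
def rot(t,yaw=np.radians(-38.1)):
    x=np.array([np.cos(t)*np.cos(yaw),np.cos(t)*np.sin(yaw),np.sin(t)]);y=np.array([-np.sin(yaw),np.cos(yaw),0]);return np.c_[x,y,np.cross(x,y)]
S=8
def poly(n,P,im):
    p=proj(n,P); cv2.fillConvexPoly(im,cv2.convexHull(((p+.5)*S).astype(np.int32)),1)
a=np.linspace(0,2*np.pi,24)
def iou(q,t,full=False):
    L=q[:3];bo,bl=q[3:5];R=rot(t);s=[]
    box=np.array([[x,y,z] for x in(bo,bo+.036) for y in(-.021,.021) for z in(-.02,.02)])
    bar=np.concatenate([np.c_[0*a+x,.019*np.cos(a),.019*np.sin(a)] for x in(0,bl)])
    bar2=np.concatenate([np.c_[0*a+x,.015*np.cos(a),.015*np.sin(a)] for x in(0,bo)])
    for n in V:
        im=np.zeros((420*S,560*S),np.uint8)
        for b in(box,bar,bar2): poly(n,L+b@R.T,im)
        g=cv2.resize(im.astype(np.float32),(560,420),interpolation=cv2.INTER_AREA); m=mk[n]
        s.append(np.minimum(g,m).sum()/np.maximum(g,m).sum())
    return s if full else -sum(s)
E
python3 - <<'E'
from tilt import *
for t in(3,6,9,12,15,20):
    b=minimize(iou,[.5886,-.34,.255,.024,.012],args=(np.radians(t),),method="Nelder-Mead",options=dict(initial_simplex=np.array([[.5886,-.34,.255,.024,.012]]+[list(np.array([.5886,-.34,.255,.024,.012])+np.eye(5)[i]*.004) for i in range(5)]),maxfev=120))
    print(t,b.x.round(4),np.round(iou(b.x,np.radians(t),True),3))
for q in("transformer_long","tall_pin"):
    s=silhouettes(q,"side");print(q,[(round(x["score"],2),x["position"],int(x["mask"].sum())) for x in s[:2]])
    if s and q[0]=="t" and q[1]=="r":
        ys,xs=np.nonzero(s[0]["mask"]);print(xs.min(),xs.max(),ys.min(),ys.max())
st=r.state();C=np.array([st["tcp_pos"][0],st["tcp_pos"][1],.237]);R=rot(0)
B=np.array([[x,y,z] for x in(-.034,.034) for y in(-.016,.016) for z in(-.0185,.0185)])
p=proj("side",C+B@R.T);print("pred",p.min(0),p.max(0));print(p.round(1).tolist())
E
```

```text
side 255 277 125 143
top 408 436 155 184
3 [ 0.5879 -0.3383  0.2581  0.0256  0.0039] [0.864 0.889]
6 [ 0.5881 -0.3382  0.2561  0.0253  0.0063] [0.885 0.897]
9 [ 0.5879 -0.338   0.2543  0.0264  0.0092] [0.902 0.894]
12 [ 0.588  -0.3383  0.2525  0.0266  0.0121] [0.894 0.898]Traceback (most recent call last):
  File "<stdin>", line 3, in <module>
    res = _minimize_neldermead(fun, x0, args, callback, bounds=bounds,
                               **options)
    fxc = func(xc)
    fx = function(np.copy(x), *(wrapper_args + args))
  File "tilt.py", line 21, in iou
    for b in(box,bar,bar2): poly(n,L+b@R.T,im)
                            ~~~~^^^^^^^^^^^^^^
  File "tilt.py", line 12, in poly
    p=proj(n,P); cv2.fillConvexPoly(im,cv2.convexHull(((p+.5)*S).astype(np.int32)),1)
  File "h.py", line 13, in proj
    k,d,T=K(n); c=(np.atleast_2d(P)-T[:3,3])@T[:3,:3]*[1,-1,-1]
          ~^^^
  File "h.py", line 4, in K
    i=camera_info(n); f=210/np.tan(np.radians(i["vertical_fov"])/2)
ValueError: time passes only in moves, steps and waits
```

```bash
sed -i 's/^def K/import functools\n@functools.cache\ndef K/' h.py; cat > chk.py <<'E'
from tilt import *
for q in("transformer_long","tall_pin"):
    s=silhouettes(q,"side");print(q,[(round(x["score"],2),np.round(x["position"],1).tolist(),int(x["mask"].sum())) for x in s[:2]])
    if q[1]=="r" and s:
        np.save("tm.npy",s[0]["mask"]);ys,xs=np.nonzero(s[0]["mask"]);print(xs.min(),xs.max(),ys.min(),ys.max())
        for c in range(xs.min(),xs.max()+1,3): print(c,ys[xs==c].min(),ys[xs==c].max(),end="; ")
st=r.state();C=np.array([st["tcp_pos"][0],st["tcp_pos"][1],st["tcp_pos"][2]+.011])
for pt in(0,8):
    B=np.array([[x,y,z] for x in(-.034,.034) for y in(-.016,.016) for z in(-.0185,.0185)])
    p=proj("side",C+B@rot(np.radians(pt)).T);print("\npred",pt,p.round(1).tolist())
E
python3 - <<'E'
from tilt import *
for t in(6,8,10,12):
    b=minimize(iou,[.588,-.3385,.2545,.026,.009],args=(np.radians(t),),method="Nelder-Mead",options=dict(initial_simplex=np.array([[.588,-.3385,.2545,.026,.009]]+[list(np.array([.588,-.3385,.2545,.026,.009])+np.eye(5)[i]*.003) for i in range(5)]),maxfev=100))
    print(t,b.x.round(4),np.round(iou(b.x,np.radians(t),True),3))
E
python3 chk.py
```

```text
side 255 277 125 143
top 408 436 155 184
6 [ 0.588  -0.3384  0.2556  0.026   0.0064] [0.887 0.895]
8 [ 0.5879 -0.3386  0.2544  0.0263  0.0071] [0.898 0.898]
10 [ 0.5876 -0.3379  0.2542  0.0269  0.0088] [0.901 0.898]
12 [ 0.5877 -0.3382  0.2527  0.0266  0.009 ] [0.894 0.908]
side 255 277 125 143
top 408 436 155 184
transformer_long []
tall_pin [(0.64, [302.5, 199.1], 11)]

pred 0 [[316.7, 157.0], [317.2, 144.7], [309.9, 159.0], [310.3, 146.5], [299.4, 152.9], [299.7, 141.0], [292.5, 154.8], [292.7, 142.7]]

pred 8 [[315.9, 158.3], [317.8, 146.5], [309.1, 160.3], [310.9, 148.3], [298.9, 151.2], [300.4, 139.7], [291.9, 153.0], [293.5, 141.3]]
```

Call:
move_arm:
  steps:
    - [[1,0,-0.3,0,0],[1,0,0,0,0],[1,0,0,0,0],[1,0,0,0,0],[1,0,0,0,0]]

```text
clock: 11.65
tcp_pos: [0.4878, -0.2613, 0.2261]
tcp_rot: [[-0.789, 0.615, 0.0], [0.615, 0.789, 0.0], [-0.0, 0.0, -1.0]]
force: [0.0, 0.1, -3.2]
finger_gap: 0.0304
grasp_force: 60.5
```

```bash
python3 - <<'E'
from h import *
u=np.array([np.cos(np.radians(-38.1)),np.sin(np.radians(-38.1))]);s=np.array([.4963,-.2662])
c=s+.188*u
for n in("side","top"): print(n,proj(n,[*c,.302]).round(2),proj(n,[*c,.020]).round(2))
# column top rim/edges numerically in side image s0 (column cols ~256-260)
g=cv2.cvtColor(cv2.imread("pics/s0.png"),cv2.COLOR_BGR2GRAY)
for col in(256,257,258,259,260): print(col,g[112:126,col].tolist())
print(proj("side",[[*(c+d*u+e*np.array([-u[1],u[0]])),.302] for d in(-.009,.009) for e in(-.009,.009)]).round(1).tolist())
L=s+.118*u
for t in(7,9,11,13):
    z=.2648-.070*np.sin(np.radians(t)); Lx=c-.070*np.cos(np.radians(t))*u
    print(t,proj("side",[*Lx,z]).round(2),proj("top",[*Lx,z]).round(2))
f=cv2.imread("pics/s0.png")[...,::-1][125:148,262:284].astype(int).sum(2)//3
print(f)
E
```

```text
side [[257.83 119.07]] [[258.61 201.37]]
top [[437.08 151.68]] [[400.91 181.71]]
256 [140, 139, 140, 139, 140, 140, 141, 152, 122, 94, 94, 94, 96, 95]
257 [141, 140, 140, 140, 139, 141, 142, 154, 125, 101, 100, 101, 101, 101]
258 [141, 140, 141, 140, 140, 140, 142, 151, 122, 99, 99, 100, 101, 100]
259 [142, 141, 141, 141, 140, 141, 141, 140, 113, 93, 93, 94, 94, 94]
260 [142, 142, 141, 142, 141, 142, 141, 121, 106, 105, 104, 104, 104, 104]
[[261.8, 119.1], [257.8, 119.8], [257.9, 118.4], [253.8, 119.0]]
7 [[273.41 136.55]] [[413.87 178.44]]
9 [[273.33 137.3 ]] [[413.63 178.59]]
11 [[273.23 138.03]] [[413.4  178.72]]
13 [[273.11 138.75]] [[413.19 178.82]]
[[133 104 113 122 141 141 142 142 142 142 143 141 142 142 142 142 142 142
  142 142 142 142]
 [122 104 110 116 125 123 142 141 142 141 142 142 142 141 142 142 141 142
  142 142 142 142]
 [121 120 121 120 118 117 136 153 142 143 141 142 143 142 142 141 140 142
  142 142 142 141]
 [122 120 120 120 122 121 124 133 122 125 142 142 142 140 139 140 140 142
  143 143 142 142]
 [117 119 115 111 108 104  99  87  84 100 142 142 141 140 139 139
[... 1002 characters left out ...]
6  16  14  49 102 128 142 142
  142 142 142 142]
 [119 119 118 113 120 138 116 114 121 108  48  39  64 103 134 143 142 142
  142 143 142 142]
 [142 142 142 142 142 142 140 123 103 114 100  96  97 104 142 142 142 142
  143 142 142 143]
 [143 142 142 143 143 142 142 137 124 126  99 100 129 123 141 142 142 142
  142 141 142 142]
 [142 142 141 142 142 142 142 142 143 138 121 123 141 142 142 143 142 142
  141 142 142 142]
 [142 143 142 142 142 142 142 142 142 142 143 143 141 142 143 143 142 142
  143 142 142 142]
 [142 142 142 142 142 142 142 142 142 142 142 142 142 142 142 142 141 142
  142 143 142 142]
 [142 143 142 141 143 142 142 143 142 142 142 142 143 142 141 141 142 142
  142 142 142 142]]
```

```bash
python3 - <<'E'
from tilt import *
I=np.mean([cv2.imread(f"pics/{n}.png").astype(float).mean(2) for n in("s0","s3","s5")],0)
np.set_printoptions(linewidth=200)
print("cols",list(range(252,274)))
for y in range(118,146): print(y,I[y,252:274].round().astype(int))
u=.588,-.3385
for t in(5,8,11,14):
    R=rot(np.radians(t)); z=.2648-.07*np.sin(np.radians(t)); L=np.array([.4963,-.2662,0])+np.r_[rot(0)[:2,0]*(.188-.07*np.cos(np.radians(t))),z]
    B=np.array([[x,y,zz] for zz in(-.02,.02) for x,y in((.062,.021),(.026,.021),(.026,-.021),(.062,-.021))])
    print(t,proj("side",L+B@R.T).round(1).tolist())
E
```

```text
side 255 277 125 143
top 408 436 155 184
cols [252, 253, 254, 255, 256, 257, 258, 259, 260, 261, 262, 263, 264, 265, 266, 267, 268, 269, 270, 271, 272, 273]
118 [137 137 137 137 137 138 138 137 138 138 138 138 139 139 138 139 140 140 140 140 140 140]
119 [136 137 137 140 150 151 148 137 118 138 138 138 138 138 138 139 140 140 140 140 140 141]
120 [134 135 135 130 120 124 121 111 104 138 138 138 138 138 138 139 139 140 139 140 140 140]
121 [134 135 135 126  93  99  97  91 102 138 138 138 137 138 138 139 139 139 140 140 140 140]
122 [137 137 137 127  93  98  97  92 102 137 138 138 137 137 139 139 139 139 139 140 140 141]
123 [138 138 138 128  93  99  98  92 102 138 138 138 137 138 139 139 139 140 140 140 140 140]
124 [138 138 138 128  93  99  98  92 102 139 139 139 138 138 139 139 139 139 140 140 140 140]
125 [138 138 127  90  93  99  98  92 102 139 131 102 111 119 139 139 139 140 140 140 141 140]
126 [ 89  89  79  41  79 106 107 107 113 127 121 103 109 113 124 121 140 139 140 140 140 140]
127 [ 20  19  21  36  72 107 113 117 120 119 119 119 119 119 117 115 134 151 140 140 140 140]
128
[... 1514 characters left out ...]
140 130  93  98  98  94 103 140 140 140 140 140 140 140 140 140 141 136 119 121]
145 [140 139 140 130  92  98  97  93 103 140 140 140 140 140 140 140 140 140 140 140 140 141]
5 [[254.7, 138.2], [262.6, 141.0], [271.8, 138.9], [263.9, 136.3], [255.3, 126.0], [263.3, 128.6], [272.6, 126.8], [264.6, 124.2]]
8 [[254.4, 138.2], [262.3, 141.6], [271.5, 139.5], [263.7, 136.3], [255.5, 126.2], [263.5, 129.4], [272.8, 127.6], [264.8, 124.4]]
11 [[254.2, 138.3], [262.0, 142.2], [271.2, 140.1], [263.4, 136.3], [255.7, 126.4], [263.6, 130.2], [272.9, 128.4], [265.1, 124.7]]
14 [[254.0, 138.3], [261.6, 142.7], [270.8, 140.6], [263.2, 136.3], [255.9, 126.6], [263.7, 131.0], [273.0, 129.1], [265.3, 124.9]]
```

Call:
move_arm:
  steps:
    - [[1,0,0,-0.3,0],[1,0,0,0,0],[1,0,0,0,0],[1,0,0,0,0],[1,0,0,0,0]]

```text
clock: 12.15
tcp_pos: [0.4878, -0.2613, 0.2232]
tcp_rot: [[-0.789, 0.615, 0.0], [0.615, 0.789, -0.0], [-0.0, 0.0, -1.0]]
force: [0.2, 0.3, -3.5]
finger_gap: 0.0303
grasp_force: 60.5
```

```bash
python3 - <<'E'
from h import *
im=snap("side","s6"); g=im.astype(int)
np.set_printoptions(linewidth=220)
st=r.state();print(st["tcp_pos"].round(4),st["qd"].round(3),st["clock"])
C=np.array([*st["tcp_pos"][:2],st["tcp_pos"][2]+.011])
from tilt import rot
for pt in(-4,0,4,8):
    B=np.array([[x,y,z] for z in(-.0185,.0185) for x,y in((.034,.016),(-.034,.016),(-.034,-.016))])
    print(pt,proj("side",C+B@rot(np.radians(pt)).T).round(1).tolist())
print("gray; cols 291-320")
for y in range(138,164): print(y,g[y,291:321].mean(1).round().astype(int))
E
```

```text
[ 0.4878 -0.2613  0.2232] [-0.001  0.001  0.002  0.001  0.002 -0.   ] 12.2
side 255 277 125 143
top 408 436 155 184
-4 [[292.8, 156.2], [310.2, 158.9], [317.0, 156.9], [292.4, 144.1], [310.0, 146.3], [316.9, 144.5]]
0 [[292.5, 155.4], [309.9, 159.6], [316.7, 157.6], [292.7, 143.3], [310.3, 147.2], [317.2, 145.4]]
4 [[292.2, 154.5], [309.5, 160.3], [316.3, 158.3], [293.1, 142.7], [310.6, 148.1], [317.5, 146.3]]
8 [[292.0, 153.7], [309.0, 160.9], [315.9, 158.9], [293.5, 142.0], [310.8, 149.0], [317.7, 147.1]]
gray; cols 291-320
138 [124  24  26  25  25  27  25  24  23  47  83  25  25  25  15  17  26  27  28  26  25  26  26  57 110 109 116 138 138 137]
139 [123  22  23  26  26  24  25  26  24  23  24  27  26  56 109  99  22  26  25  26  25  24  25  68 138 138 138 137 138 138]
140 [133  98  22  24  26  25  24  25  25  25  27  26  27  70 130  84  31  25  27  25  25  24  54 116 138 138 138 138 138 138]
141 [137 132 110 109  98  21  22  24  26  25  26  26  25  70 124  23  30  23  24  26  45  65  69 139 138 139 138 138 139 138]
142 [138 138 139 139 132  99  40  25  24  23  24  26  26  72 124
[... 2007 characters left out ...]
8 138 138 138 132  95  25  35  48  49  42  59 109 116 138 138 138 137]
159 [138 138 138 137 138 138 138 139 138 138 138 137 137 138 137 138 139 131 107 109 102  65 109 115 138 138 138 138 138 137]
160 [138 138 137 138 138 138 138 138 139 138 137 138 137 138 138 138 139 138 138 138 132 115 139 138 138 138 139 137 138 137]
161 [138 138 137 138 138 138 139 138 138 138 138 139 138 138 138 139 138 138 139 138 138 139 138 138 138 138 138 138 138 138]
162 [138 138 138 139 138 139 138 139 138 138 138 138 138 138 138 138 139 139 138 138 138 137 138 138 138 138 139 138 138 138]
163 [138 138 138 138 138 138 138 139 137 138 138 138 139 138 138 138 138 138 139 138 138 137 138 138 139 138 138 138 138 138]
```

```bash
python3 -c "
from rig import order
print(order.hand_in())"
```

```text
the job is handed in; nothing more can be done
None
```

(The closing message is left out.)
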